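# Fit the air nozzles to the bead-blowing manifold

### The job

Get the bead-cleaning air manifold ready: slide its air switch off first, then fit every nozzle standing on the bench into a free coupler, drawing the coupler's sleeve down until it stays back and pushing the nozzle fully home so that the sleeve springs forward again. When all the nozzles are locked in and every sleeve is forward, slide the air switch back on; never draw a sleeve back while the air is on, and leave the wire spools and the bead jar where they stand.

Things in the scene. Friction and masses are not known exactly. Their poses are not given: they have to be found in the camera images.
- manifold: fixed aluminium air manifold box, 80 mm (its x) by 370 mm (its y) by 45 mm high, four upright couplers and a slide switch in one row along its y axis. Origin: on the underside, 175 mm from the +y end, 195 mm from the other. Couplers 0 to 3 at y = +135, +65, -5, -75 mm, switch around y = -155 mm, all at x = 0; a short brass inlet sticks 22 mm out of the +y end.
- air_switch (a joint): grey slide switch in the box's top at its -y end. 0 = on (towards the couplers, the box's +y), 0.012 m = off (towards the box's -y end, away from the couplers). Starts on. Detent: springs to the nearer end from the middle (0.006); about 4 N moves it.
- ridge (a point): top centre of the switch's small ridge, 8.5 mm above the box top; moves with the switch. Ridge 8 mm thick along the slide (manifold y), 22 mm wide across it, standing 7 mm above a 22 mm by 22 mm thumb plate.
- mouth0 (a point): mouth centre of coupler 0 (farthest from the switch), at its upper rim, 85 mm above the bench. Bore dia 31, collar outside dia 39 mm. Nozzle home: shoulder on the rim, its origin 22 mm below this point. Sleeve forward: jaws stop the plug 5 mm down. Sleeve latched back: the plug meets a sprung plunger 16 mm down; pushing on with about 5 N trips the sleeve, then it goes home.
- mouth1 (a point): mouth centre of coupler 1 (second farthest from the switch), at its upper rim, 85 mm above the bench. Bore dia 31, collar outside dia 39 mm. Nozzle home: shoulder on the rim, its origin 22 mm below this point. Sleeve forward: jaws stop the plug 5 mm down. Sleeve latched back: the plug meets a sprung plunger 16 mm down; pushing on with about 5 N trips the sleeve, then it goes home.
- mouth2 (a point): mouth centre of coupler 2 (second nearest the switch), at its upper rim, 85 mm above the bench. Bore dia 31, collar outside dia 39 mm. Nozzle home: shoulder on the rim, its origin 22 mm below this point. Sleeve forward: jaws stop the plug 5 mm down. Sleeve latched back: the plug meets a sprung plunger 16 mm down; pushing on with about 5 N trips the sleeve, then it goes home.
- mouth3 (a point): mouth centre of coupler 3 (nearest the switch), at its upper rim, 85 mm above the bench. Bore dia 31, collar outside dia 39 mm. Nozzle home: shoulder on the rim, its origin 22 mm below this point. Sleeve forward: jaws stop the plug 5 mm down. Sleeve latched back: the plug meets a sprung plunger 16 mm down; pushing on with about 5 N trips the sleeve, then it goes home.
- sleeve0 (a joint): dark knurled sleeve ring of coupler 0, dia 48 mm, 24 mm high. 0 = forward (up; its top 4 mm below the mouth, its foot 12 mm above the box top), 0.010 m = fully back (down). Sprung forward with up to 7 N; drawn past 7 mm it latches back (3 N) by itself until a plug pushed in trips it, or it is pushed up; then it springs forward and locks the plug.
- sleeve1 (a joint): dark knurled sleeve ring of coupler 1, dia 48 mm, 24 mm high. 0 = forward (up; its top 4 mm below the mouth, its foot 12 mm above the box top), 0.010 m = fully back (down). Sprung forward with up to 7 N; drawn past 7 mm it latches back (3 N) by itself until a plug pushed in trips it, or it is pushed up; then it springs forward and locks the plug.
- sleeve2 (a joint): dark knurled sleeve ring of coupler 2, dia 48 mm, 24 mm high. 0 = forward (up; its top 4 mm below the mouth, its foot 12 mm above the box top), 0.010 m = fully back (down). Sprung forward with up to 7 N; drawn past 7 mm it latches back (3 N) by itself until a plug pushed in trips it, or it is pushed up; then it springs forward and locks the plug.
- sleeve3 (a joint): dark knurled sleeve ring of coupler 3, dia 48 mm, 24 mm high. 0 = forward (up; its top 4 mm below the mouth, its foot 12 mm above the box top), 0.010 m = fully back (down). Sprung forward with up to 7 N; drawn past 7 mm it latches back (3 N) by itself until a plug pushed in trips it, or it is pushed up; then it springs forward and locks the plug.
- nozzle_a: air nozzle, maybe absent (None), standing upright on its brass plug. Origin: centre of the plug's underside, z up its axis. Above it: bevelled foot dia 28 mm, 0 to 8 mm; neck dia 18, 8 to 22; shoulder dia 37, 22 to 25; black ribbed grip dia 26, 25 to 50 (hold here); thin round tip dia 8 mm up to 62 mm. About 90 g, heavy at the foot, which is smooth and slides easily.
- nozzle_b: air nozzle, maybe absent (None), standing upright on its brass plug. Origin: centre of the plug's underside, z up its axis. Above it: bevelled foot dia 28 mm, 0 to 8 mm; neck dia 18, 8 to 22; shoulder dia 37, 22 to 25; black ribbed grip dia 26, 25 to 50 (hold here); flat fan tip 22 by 6 mm up to 60 mm. About 90 g, heavy at the foot, which is smooth and slides easily.
- nozzle_c: air nozzle, maybe absent (None), standing upright on its brass plug. Origin: centre of the plug's underside, z up its axis. Above it: bevelled foot dia 28 mm, 0 to 8 mm; neck dia 18, 8 to 22; shoulder dia 37, 22 to 25; black ribbed grip dia 26, 25 to 50 (hold here); cone tip dia 20 mm tapering to 8 mm, up to 61 mm. About 90 g, heavy at the foot, which is smooth and slides easily.
- nozzle_d: air nozzle, maybe absent (None), standing upright on its brass plug. Origin: centre of the plug's underside, z up its axis. Above it: bevelled foot dia 28 mm, 0 to 8 mm; neck dia 18, 8 to 22; shoulder dia 37, 22 to 25; black ribbed grip dia 26, 25 to 50 (hold here); ball tip dia 16 mm up to 64 mm. About 90 g, heavy at the foot, which is smooth and slides easily.
- wire_spool: loose spool of wire, white flanges dia 72 mm, 75 mm high; leave it. Origin: centre of its underside.
- small_spool: loose small spool, white flanges dia 60 mm, 42 mm high; leave it. Origin: centre of its underside.
- bead_jar: loose glass jar with metal cap, dia 60 mm, 70 mm high; leave it. Origin: centre of its underside.
Things that resemble listed ones, but are neither listed nor needed, are in the scene too. Leave any red look-alike of the nozzle_d alone.

How it is judged:
By the outcome, as a careful person would: the job done as asked, in the order asked, and still so for the second after the job is handed in, with the robot touching nothing.
Of nozzle_a, nozzle_b, nozzle_c, nozzle_d only 3 to 4 are there at a start; the rules pass over those that are not, and their reading is None.
At some moment in a run one of nozzle_a, nozzle_b, nozzle_c, nozzle_d may be knocked a few centimetres aside while the robot is not near it.
It also fails if it takes over 210 s, if anything falls off the work surface, if the arm or the gripper's body presses on something with over 40 N, if the wrist force passes 120 N, or if a joint passes its speed limit or range.

### The arm

A 7-joint arm with a two-finger parallel gripper is mounted at the origin on the work surface. World frame = base frame: x ahead of the robot, y to its left, z up, the work surface at z = 0. Lengths are in m, angles in rad, forces in N, time in s.
With the tool pointing down it reaches from about 0.425 to 0.925 m from the base axis. Payload 6.8 kg.
Tool frame: the origin (TCP) lies on the front face of the gripper's body, between the roots of the fingers; the fingertips stand 73 mm ahead of it and the grasp point (between the pads) lies 54 mm ahead of it; z points along the fingers, y is the direction in which the jaws open and shut (so a half turn about z gives the same grasp; the last joint's range is limited). The gripper opens to 85 mm and grips with 20 to 120 N. Pads are 22 mm wide; open, the fingers measure 114 mm over their backs; the gripper's body (76 mm by 85 mm) begins 54 mm behind the grasp point. The pads swing forward as they close: fully open they stand 13 mm farther back than shut.
Start: joints at [1.172, 0.477, 0.022, 1.555, -0.011, 1.109, -0.083], TCP at [0.194, -0.647, 0.304] pointing down, gripper open.
Joint ranges: [-2.96, 2.96], [-0.34, 2.1], [-1.41, 1.46], [0.24, 2.44], [-1.37, 4.51], [0.17, 1.92], [-2.96, 2.96]. Speed limits (rad/s): [2.39, 2.39, 3.14, 3.14, 3.14, 3.14, 3.14].

### API

Orientations are given as a rotation vector (axis times angle).
In Python, from bench import * gives the robot as it stands.
- The arm moves only by the tool jog_arm, never from a script. Its argument "plan" is a list of rows, each a list of 2 entries, a list of its own where there are three numbers: the shift along the world's x, y, z in cm, then the turn about the world's z in rad. In form: [[[tx, ty, tz], twist], ...]. A call has 1 to 12 rows; each row shifts and turns the commanded pose from where the row before left it; what a row does not reach is not made up. A row lasts 1/10 s, in which the tool goes at most 50 mm and 8.59 degrees, less where a joint would pass 70% of its speed; a pose out of reach is approached as far as the arm can. A call is refused whole if a number of a shift passes 5 or a number of a turn 0.15, either way. A call with a gripper value outside its range is refused whole. "hand" is the finger opening in cm, from 0 to 8.54, set as the call begins (left out, the last holds). The fingers move at their own pace and stop on an object; "grip_force" is the grip in N (left out, the last holds). Time passes only in rows, so rows that do not move let the fingers close. It gives the time, the measured TCP pose, the force and the opening at its end, in the units of the state.
- get_obs(): the state, without advancing time (a new reading comes with each control period).
- grab_frame(name): name is "scene" or "side" or "wrist"; returns the picture (480x640x3 uint8, red, green, blue); there is no depth.
- get_calibration(name): a dict with "intrinsics" (3x3 intrinsics, pixels), "xyz" and "orientation" of the camera in the world. Camera axes: x right, y down, z forward; pixel columns grow to the right and rows downward; lengths in m; the calibration is good to about 2 mm. A picture is of the moment at which its call begins: read the wrist's pose just before it. get_calibration takes no time and is no camera call; for the wrist camera it gives the pose at the moment of the call.
- hand_in(): hands the job in, once; it reports no verdict.
The state is a dict: "clock": time; "joints": joint angles; "qvel": joint speeds; "tau": joint torques, N m; "tcp_pos": TCP position; "orientation": TCP orientation; "contact_force": force on the tool from outside, world axes, zero at the start; "moment": the same for the moment, N m; "grip_width": finger opening in m.
Only numpy, scipy, OpenCV 4.12 (cv2) and the standard library are available. Lean on these libraries where they do the work, as an engineer would, in place of code of your own. Each camera call takes 0.05 s, during which the arm holds its last target. There are 200 camera calls.

## Working session

There is one attempt and no reset: what is moved stays moved. The work goes in short steps, Python scripts to look and compute and a tool call to move; the robot and the scene stay as the last step left them, time stands still between calls to the robot, and variables do not carry over. Pictures are saved under pics/ and viewed, about 12 in all and at most 16, crops included, and the job is handed in when it is done.

Besides the shell and the picture viewer there is one more tool, called after "Request:" by a JSON object that holds its "fn" and its "kwargs". jog_arm: Moves the arm, as the interface text tells. Its arguments: {"type":"object","properties":{"plan":{"type":"array","items":{"type":"array"}},"hand":{"type":"number"},"grip_force":{"type":"number"}},"required":["plan"]}

```bash
ls; mkdir -p pics; cat > h.py <<'E'
from bench import *
import numpy as np, cv2
from scipy.spatial.transform import Rotation as R
def shot(cam,name):
    c=get_calibration(cam); im=grab_frame(cam)
    cv2.imwrite(f'pics/{name}.png',im[:,:,::-1]); np.savez(f'pics/{name}.npz',K=c['intrinsics'],p=c['xyz'],o=np.array(c['orientation']))
    return im
def cal(name):
    d=np.load(f'pics/{name}.npz'); o=d['o']; Rm=o if o.shape==(3,3) else R.from_rotvec(o).as_matrix()
    return d['K'],d['p'],Rm
def ray(name,u,v):
    K,p,Rm=cal(name); return p,Rm@np.linalg.solve(K,[u,v,1.])
def atz(name,u,v,z):
    p,d=ray(name,u,v); return p+d*(z-p[2])/d[2]
def tri(obs):
    A=np.zeros((3,3));b=np.zeros(3);L=[]
    for n,u,v in obs:
        p,d=ray(n,u,v);d=d/np.linalg.norm(d);P=np.eye(3)-np.outer(d,d);A+=P;b+=P@p;L.append((P,p))
    x=np.linalg.solve(A,b); return x,[float(np.linalg.norm(P@(x-p))) for P,p in L]
def proj(name,X):
    K,p,Rm=cal(name); c=K@(Rm.T@(np.array(X)-p)); return c[:2]/c[2]
E
python3 - <<'E'
from h import *
for c in('scene','side','wrist'): shot(c,c+'0'); print(c,cal(c+'0')[1:],cal(c+'0')[0][0,0])
print(get_obs())
E
```

```text
pics
scene (array([ 1.00393086, -0.72693453,  0.65486574]), array([[ 0.83924783,  0.29815071, -0.45471885],
       [ 0.54371057, -0.47010137,  0.69525787],
       [-0.00647233, -0.83072911, -0.55663925]])) 485.3102102933352
side (array([-3.21629617e-04,  8.78407199e-01,  1.04449576e+00]), array([[-0.8695428 , -0.33091785,  0.36659063],
       [-0.49385568,  0.58471052, -0.64359939],
       [-0.00137088, -0.74068008, -0.67185648]])) 531.692382723623
wrist (array([ 0.25740241, -0.62768389,  0.37366076]), array([[ 0.28695632, -0.92521796, -0.24824947],
       [-0.95794255, -0.27754817, -0.07289085],
       [-0.00146126,  0.25872523, -0.96594986]])) 393.39555961923395
{'clock': 0.15, 'joints': array([ 1.17186429,  0.47762457,  0.02233999,  1.55619945, -0.01146893,
        1.10930682, -0.0831012 ]), 'qvel': array([-0.0018699 , -0.00237954,  0.00150786, -0.00110962,  0.00021599,
       -0.00105759,  0.00035217]), 'tau': array([ 2.43021845e-03, -5.96929836e+01,  1.61032218e+00, -2.81492472e+01,
        1.26706742e-02,  6.55952288e-03,  1.27218436e-05]), 'tcp_pos': array([ 0.1934549 , -0.64632121,  0.30314976]), 'orientation': array([-3.10706959e+00, -4.55087646e-01,  5.11435359e-04]), 'contact_force': array([ 4.28283603e-01, -3.01970324e-04,  1.06792305e+00]), 'moment': array([-0.01711915, -0.01494273,  0.0168676 ]), 'grip_width': 0.0852175580174034}
```

View pics/scene0.png

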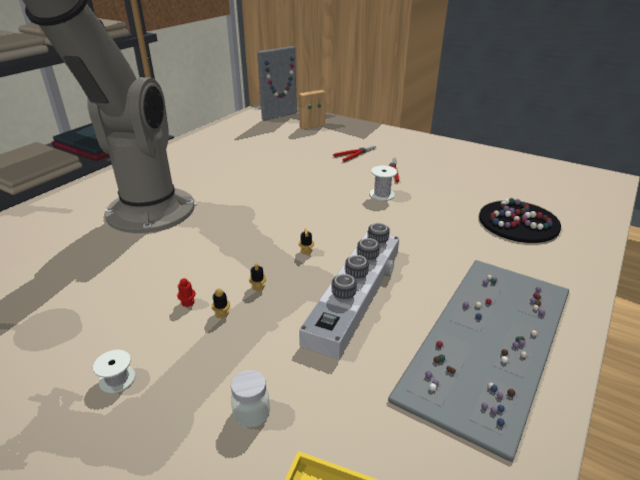

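View pics/side0.png

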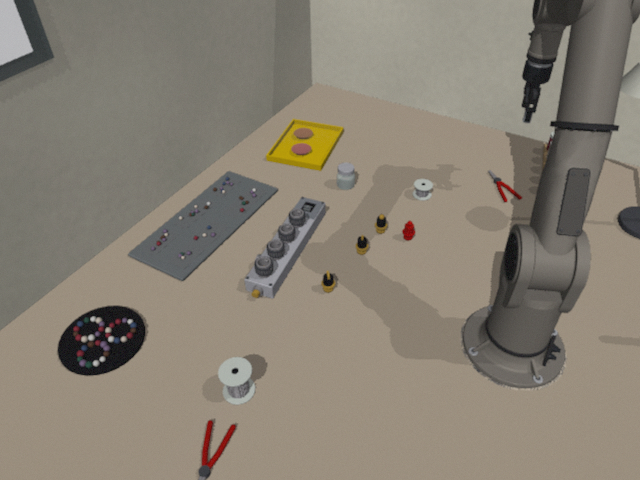

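Scene view: three nozzles with a black grip and brass plug stand at (306,241), (257,277) and (220,303). A red look-alike at (186,292) must be left alone. The manifold runs from (378,232) to (327,322), with the switch at the near end. The side view shows the same. Next, one enlarged crop sheet of both views for measuring.

```bash
python3 - <<'E'
from h import *
a=cv2.imread('pics/scene0.png');b=cv2.imread('pics/side0.png')
f=lambda im,x,y,w,h,W,H:cv2.resize(im[y:y+h,x:x+w],(W,H),interpolation=cv2.INTER_CUBIC)
o=np.vstack([np.hstack([f(a,170,225,160,100,480,300),f(a,300,220,107,100,320,300)]),
 np.hstack([f(b,310,200,160,100,480,300),f(b,235,195,107,100,320,300)])])
cv2.imwrite('pics/crop1.png',o)
E
```

```text
(no output)
```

View pics/crop1.png

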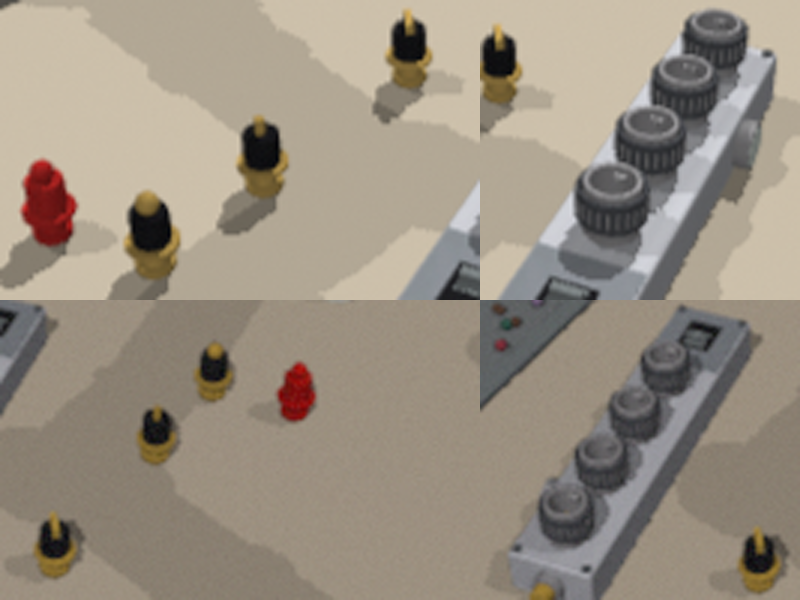

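Black/brass nozzles in the crop: ball tip at (147,193), and two with thin or fan tips at (259,120) and (407,13). The red one at (45,200) is the look-alike, so it gets left alone. Coupler rims are visible in both views.

```bash
python3 - <<'E'
from h import *
S=lambda x,y:('scene0',170+x/3,225+y/3); S2=lambda x,y:('scene0',300+(x-480)/3,220+y/3)
D=lambda x,y:('side0',310+x/3,200+(y-300)/3); D2=lambda x,y:('side0',235+(x-480)/3,195+(y-300)/3)
pr=lambda n,o:print(n,np.round(tri(o)[0],4),np.round(tri(o)[1],4))
C=[]
for i,(s,d) in enumerate([((716,22),(567,503)),((686,75),(602,453)),((650,125),(635,403)),((612,185),(667,357))]):
    pr(f'C{i}',[S2(*s),D2(*d)]);C.append(tri([S2(*s),D2(*d)])[0])
for n,s,d in [('far tip',(407,13),(54,517)),('mid tip',(259,120),(156,410)),('ball top',(147,193),(213,347)),('red',(42,162),(299,365))]: pr(n,[S(*s),D(*d)])
for n,s,d in [('far sh',(408,58),(55,555)),('mid sh',(263,160),(157,437)),('ball sh',(153,240),(214,380))]: pr(n,[S(*s),D(*d)])
pr('ridge',[S2(570,290),D2(700,338)])
C=np.array(C);g=np.diff(C,axis=0);print(g,np.linalg.norm(g,axis=1)); e=C[0]-C[3];print(np.degrees(np.arctan2(e[1],e[0])))
E
```

```text
C0 [0.6218 0.127  0.0815] [0.0025 0.0025]
C1 [0.633  0.0573 0.0775] [0.0025 0.0025]
C2 [ 0.6422 -0.0116  0.0793] [0.0018 0.0018]
C3 [ 0.6523 -0.0818  0.0788] [0.0023 0.0023]
far tip [0.471  0.0597 0.0617] [0.0016 0.0016]
mid tip [ 0.4583 -0.1073  0.0583] [0.0016 0.0016]
ball top [ 0.4498 -0.2116  0.061 ] [0.0012 0.0012]
red [ 0.3681 -0.2256  0.0618] [0.0024 0.0024]
far sh [0.4689 0.0626 0.0178] [0.002 0.002]
mid sh [ 0.4576 -0.108   0.0236] [0.0031 0.0031]
ball sh [ 0.4471 -0.2114  0.0199] [0.0024 0.0024]
ridge [ 0.6619 -0.1523  0.048 ] [0.0042 0.0042]
[[ 0.01129215 -0.06973615 -0.00400622]
 [ 0.00910468 -0.06894343  0.00182229]
 [ 0.01013855 -0.07014963 -0.00050504]] [0.07075799 0.06956589 0.0708803 ]
98.31893764935596
```

Measured heights agree with the text: mouths about 80 mm against 85, spacing about 70 mm, nozzle tips about 61 mm. Manifold yaw is about 8.3°. I'll move over the workspace with the jaws along manifold x and refine with the wrist camera.

Request:
{"fn": "jog_arm", "kwargs": {"plan": [[[1.5,2.6,0.2],0.06],[[1.5,2.6,0.2],0.06],[[1.5,2.6,0.2],0.06],[[1.5,2.6,0.2],0.06],[[1.5,2.6,0.2],0.06],[[1.5,2.6,0.2],0.06],[[1.5,2.6,0.2],0.06],[[1.5,2.6,0.2],0.06],[[1.5,2.6,0.2],0.06],[[1.5,2.6,0.2],0.06],[[1.5,2.6,0.2],0.06],[[1.5,2.6,0.2],0.06]]}}

```text
clock: 1.35
tcp_pos: [0.3745, -0.3326, 0.3281]
orientation: [2.745, 1.527, 0.0]
contact_force: [0.3, 0.7, 0.5]
grip_width: 0.0853
```

Request:
{"fn": "jog_arm", "kwargs": {"plan": [[[1.5,2.6,0.2],0.06],[[1.5,2.6,0.2],0.06],[[1.5,2.6,0.2],0.06],[[1.5,2.6,0.2],0.06],[[1.5,2.6,0.2],0.06],[[1.5,2.6,0.2],0.06],[[1.5,2.6,0.2],0.06],[[1.5,2.6,0.2],0.06],[[1.5,2.6,0.2],0.06],[[1.5,2.6,0.2],0.06],[[1.5,2.6,0.2],0.06],[[1.5,2.6,0.2],0.045]]}}

```text
clock: 2.55
tcp_pos: [0.5537, -0.0204, 0.3521]
orientation: [2.049, 2.381, -0.0]
contact_force: [-0.2, -1.2, -1.2]
grip_width: 0.0853
```

Request:
{"fn": "jog_arm", "kwargs": {"plan": [[[0,0,0],0],[[0,0,0],0],[[0,0,0],0],[[0,0,0],0]], "hand": 0}}

```text
clock: 2.95
tcp_pos: [0.5531, -0.0237, 0.3518]
orientation: [2.057, 2.375, -0.001]
contact_force: [0.9, 0.7, 0.0]
grip_width: 0.0279
```

```bash
python3 - <<'E'
from h import *
shot('wrist','w1');o=get_obs();r=R.from_rotvec(o['orientation']).as_matrix();print(o['clock'],o['tcp_pos'],np.degrees(np.arctan2(r[1,1],r[0,1])),r[:,2],o['joints'],o['contact_force'],o['grip_width'])
E
```

```text
3.0 [ 0.55317093 -0.02367432  0.35186801] 8.21101180027122 [-2.10558121e-04 -5.64104965e-04 -9.99999819e-01] [ 0.40661567  0.28759769 -0.5797779   1.76026505  0.17207282  1.14466626
 -0.0825565 ] [-0.97137257 -1.08705991 -0.32460542] 0.020041026261979695
```

View pics/w1.png

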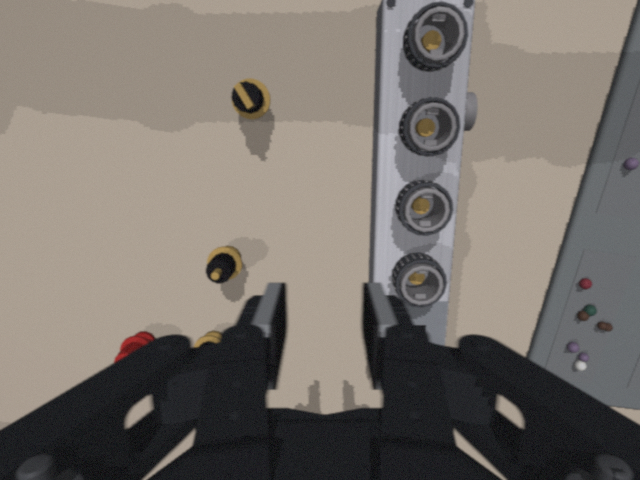

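Wrist view: fan tip (nozzle_b) at (246,97), thin tip (nozzle_a) at (220,265), the ball nozzle partly hidden at (207,340) and the red one at (133,345). Coupler mouths are at about (438,30), (434,124), (427,205) and (421,277), all empty.

```bash
python3 - <<'E'
from h import *
S2=lambda x,y:('scene0',300+(x-480)/3,220+y/3);D2=lambda x,y:('side0',235+(x-480)/3,195+(y-300)/3)
W=[(438,31),(434,124),(427,205),(421,277)]
from itertools import count
P=[]
for i,(s,d) in enumerate([((716,22),(567,503)),((686,75),(602,453)),((650,125),(635,403)),((612,185),(667,357))]):
    x,r=tri([S2(*s),D2(*d),('w1',*W[i])]); print(i,np.round(x,4),np.round(r,4),'w@85',np.round(atz('w1',*W[i],.085),4),'s',np.round(atz(*S2(*s),.085),4),'d',np.round(atz(*D2(*d),.085),4))
    P.append(atz('w1',*W[i],.085))
e=P[0]-P[3];print(np.degrees(np.arctan2(e[1],e[0]))-90)
print('b',atz('w1',252,98,.0235),'a',atz('w1',224,264,.0235))
E
```

```text
0 [0.6218 0.1281 0.0818] [0.002  0.0032 0.0015] w@85 [0.6219 0.1286 0.085 ] s [0.6259 0.1236 0.085 ] d [0.6171 0.1289 0.085 ]
1 [0.6337 0.0586 0.0779] [0.0014 0.0038 0.0027] w@85 [0.6338 0.0601 0.085 ] s [0.6398 0.0487 0.085 ] d [0.6258 0.0627 0.085 ]
2 [ 0.6425 -0.0099  0.0793] [0.001  0.0031 0.0026] w@85 [ 0.6423 -0.007   0.085 ] s [ 0.6472 -0.0176  0.085 ] d [ 0.6367 -0.0071  0.085 ]
3 [ 0.6521 -0.0788  0.0782] [0.0015 0.0043 0.0035] w@85 [ 0.6509 -0.073   0.085 ] s [ 0.6579 -0.0874  0.085 ] d [ 0.6461 -0.0767  0.085 ]
8.171717420593268
b [0.47216446 0.06206216 0.0235    ] a [ 0.45865309 -0.10945928  0.0235    ]
```

Request:
{"fn": "jog_arm", "kwargs": {"plan": [[[1.33,-1.27,-2.3],0],[[1.33,-1.27,-2.3],0],[[1.33,-1.27,-2.3],0],[[1.33,-1.27,-2.3],0],[[1.33,-1.27,-2.3],0],[[1.33,-1.27,-2.3],0],[[1.33,-1.27,-2.3],0],[[1.33,-1.27,-2.3],0],[[0,0,0],0],[[0,0,0],0],[[0,0,0],0]], "hand": 0}}

```text
clock: 4.1
tcp_pos: [0.6601, -0.1235, 0.1693]
orientation: [2.054, 2.376, 0.002]
contact_force: [0.1, -0.5, 1.0]
grip_width: 0.0001
```

```bash
python3 - <<'E'
from h import *
a=shot('wrist','w2')[:,:,::-1];b=shot('scene','s2')[:,:,::-1];o=get_obs();print(o['clock'],o['tcp_pos'],o['contact_force'])
f=lambda im,x,y,w,h,W,H:cv2.resize(im[y:y+h,x:x+w],(W,H),interpolation=cv2.INTER_CUBIC)
cv2.imwrite('pics/crop2.png',np.hstack([f(a,200,180,240,300,400,500),f(b,280,230,100,125,400,500)]))
E
```

```text
4.2 [ 0.66017241 -0.12344742  0.16952993] [ 0.58363801  0.06931098 -0.15872188]
```

View pics/crop2.png

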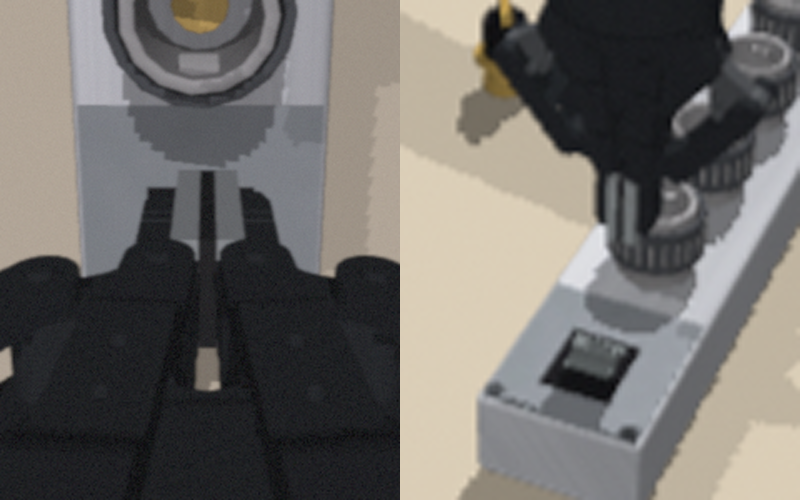

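Wrist crop: fingers centred across the box, just on the switch side of coupler 3. Scene crop: the switch ridge at scene pixel (330,316), in its slot.

```bash
python3 - <<'E'
from h import *
u=np.array([-.1429,.9897]);v=np.array([.9897,.1429]);O=np.array([.642,-.0045])
for n,x,y,z in[('ridge',600,342,.0535),('slot',590,362,.045),('C3',658,205,.085),('cornL',490,388,.045),('cornR',632,432,.045)]:
    p=atz('s2',280+(x-400)/4,230+y/4,z);d=p[:2]-O;print(n,p.round(4),'man x,y',d@v,d@u)
E
```

```text
ridge [ 0.6669 -0.1526  0.0535] man x,y 0.0034613160932496457 -0.1500879526382685
slot [ 0.6652 -0.1585  0.045 ] man x,y 0.0010035873211100314 -0.1557056781754055
C3 [ 0.6581 -0.0858  0.085 ] man x,y 0.004318923430769511 -0.08277163204101297
cornL [ 0.6362 -0.1973  0.045 ] man x,y -0.03333190558190393 -0.18996632291110166
cornR [ 0.7041 -0.1868  0.045 ] man x,y 0.035401000701460524 -0.1892648388882116
```

Request:
{"fn": "jog_arm", "kwargs": {"plan": [[[0,0,-1.2],0],[[0,0,-1.2],0],[[0,0,-1.2],0],[[0,0,-1.2],0],[[0,0,0],0],[[0,0,0],0]]}}

```text
clock: 4.8
tcp_pos: [0.6596, -0.1241, 0.1188]
orientation: [-2.054, -2.376, 0.001]
contact_force: [0.1, -0.2, -0.5]
grip_width: -0.0001
```

Request:
{"fn": "jog_arm", "kwargs": {"plan": [[[0.06,-0.4,0],0],[[0.06,-0.4,0],0],[[0.06,-0.4,0],0],[[0.06,-0.4,0],0],[[0.06,-0.4,0],0],[[0.05,-0.35,0],0],[[0,0,0],0],[[0,0,0],0]]}}

```text
clock: 5.6
tcp_pos: [0.6635, -0.1483, 0.12]
orientation: [2.055, 2.376, -0.0]
contact_force: [-0.9, 0.3, 1.7]
grip_width: 0.0001
```

Request:
{"fn": "jog_arm", "kwargs": {"plan": [[[-0.1,0.5,0],0],[[0,0,2],0],[[0,0,3],0],[[0,0,3],0],[[-0.4,2.7,0],0],[[-0.4,2.7,0],0],[[-0.4,2.7,0],0],[[-0.4,2.7,0],0],[[-0.4,2.7,0],0],[[0,0,0],0],[[0,0,0],0],[[0,0,0],0]], "hand": 7.5}}

```text
clock: 6.8
tcp_pos: [0.6425, -0.009, 0.1998]
orientation: [2.056, 2.375, -0.001]
contact_force: [0.1, -0.7, -0.3]
grip_width: 0.075
```

```bash
python3 - <<'E'
from h import *
a=shot('wrist','w3')[:,:,::-1];b=shot('scene','s3')[:,:,::-1];o=get_obs();print(o['clock'],o['tcp_pos'],o['contact_force'],o['grip_width'])
f=lambda im,x,y,w,h,W,H:cv2.resize(im[y:y+h,x:x+w],(W,H),interpolation=cv2.INTER_CUBIC)
cv2.imwrite('pics/crop3.png',np.hstack([f(a,120,0,400,480,417,500),f(b,290,255,75,100,375,500)]))
E
```

```text
6.9 [ 0.64257173 -0.00934144  0.19976379] [-0.16531046  0.04496133 -0.12113726] 0.07475109010863262
```

View pics/crop3.png

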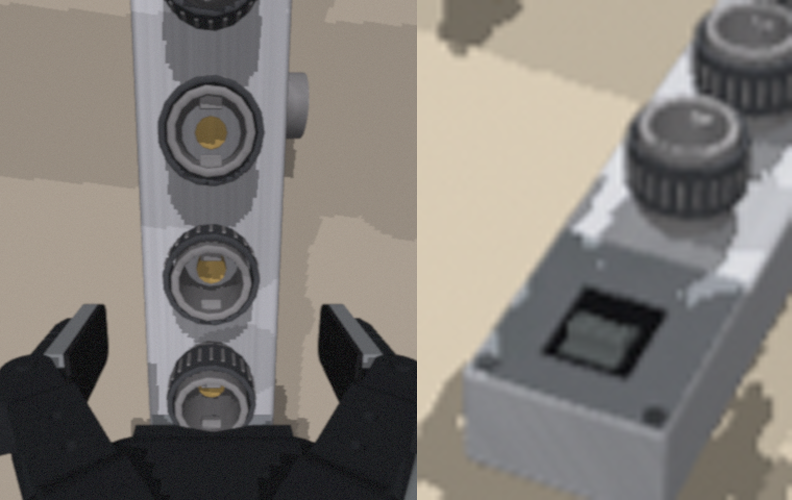

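Scene crop: the ridge is now at the -y end of its slot with the black gap on the coupler side, so the switch is off. Wrist crop: mouths C1 (211,130), C2 (211,285) and C3 (211,402), centred between the fingers.

```bash
cat > rim.py <<'E'
from h import *
# refine mouth centres: bright collar ring (dia 31..39 at z=.085) by matching ring radial gradient
def refine(name,guess,z=.085,rng=.008):
    g=cv2.cvtColor(cv2.imread(f'pics/{name}.png'),cv2.COLOR_BGR2GRAY);g=cv2.GaussianBlur(g,(0,0),1).astype(np.float32)
    t=np.linspace(0,2*np.pi,72,endpoint=False);best=None
    K,p,Rm=cal(name)
    def samp(c,r):
        X=np.stack([c[0]+r*np.cos(t),c[1]+r*np.sin(t),0*t+z],1);q=(X-p)@Rm@K.T;q=q[:,:2]/q[:,2:]
        return cv2.remap(g,q[:,0].astype(np.float32)[None],q[:,1].astype(np.float32)[None],cv2.INTER_LINEAR)[0]
    for dx in np.arange(-rng,rng+1e-6,.0005):
        for dy in np.arange(-rng,rng+1e-6,.0005):
            c=(guess[0]+dx,guess[1]+dy)
            s=np.minimum(samp(c,.0178)-samp(c,.0215),60).mean()+.5*np.clip(samp(c,.0178)-samp(c,.0135),-40,40).mean()
            if best is None or s>best[0]: best=(s,*c)
    return np.round(best,4)
E
python3 - <<'E'
from rim import *
for n,pts in (('w3',[(211,131),(211,287),(211,404)]),):
  for i,(x,y) in enumerate(pts):
    q=(120+x/1.042,y*.96); m=atz(n,*q,.085); print('C',i+1,m.round(4),refine(n,m))
for i,m in enumerate([(.6219,.1286),(.6338,.0601),(.6423,-.007),(.6509,-.073)]): print('w1',i,refine('w1',m))
E
```

```text
C 1 [0.6335 0.0582 0.085 ] [7.3073e+01 6.3300e-01 5.8200e-02]
C 2 [ 0.6438 -0.0133  0.085 ] [ 7.16118e+01  6.43300e-01 -1.08000e-02]
C 3 [ 0.653  -0.0776  0.085 ] [45.7468  0.653  -0.0806]
w1 0 [57.6743  0.6229  0.1271]
w1 1 [56.303   0.6328  0.0581]
w1 2 [ 6.11356e+01  6.42800e-01 -1.10000e-02]
w1 3 [56.0569  0.6529 -0.0805]
```

Both views agree within 0.5 mm: C0 (.623,.127), C1 (.633,.058), C2 (.643,-.011), C3 (.653,-.081). Now I'll draw the sleeve at C2.

Request:
{"fn": "jog_arm", "kwargs": {"plan": [[[0.05,-0.15,-1.4],0],[[0,0,-1.4],0],[[0,0,-1.4],0],[[0,0,-1.4],0],[[0,0,-1.3],0],[[0,0,0],0],[[0,0,0],0]]}}

```text
clock: 7.6
tcp_pos: [0.6429, -0.0091, 0.1305]
orientation: [-2.054, -2.376, 0.0]
contact_force: [0.7, 0.3, 0.5]
grip_width: 0.0746
```

Request:
{"fn": "jog_arm", "kwargs": {"plan": [[[0,0,0],0],[[0,0,0],0],[[0,0,0],0],[[0,0,0],0],[[0,0,0],0],[[0,0,0],0]], "hand": 3.5, "grip_force": 40}}

```text
clock: 8.2
tcp_pos: [0.6418, -0.0094, 0.1316]
orientation: [-2.054, -2.375, 0.003]
contact_force: [-5.8, -0.3, 5.7]
grip_width: 0.0454
```

Request:
{"fn": "jog_arm", "kwargs": {"plan": [[[0,0,-0.3],0],[[0,0,-0.3],0],[[0,0,-0.3],0],[[0,0,-0.3],0],[[0,0,0],0],[[0,0,0],0],[[0,0,0],0]]}}

```text
clock: 8.9
tcp_pos: [0.642, -0.0093, 0.1223]
orientation: [-2.055, -2.376, 0.005]
contact_force: [-16.6, -2.0, 30.4]
grip_width: 0.0454
```

Request:
{"fn": "jog_arm", "kwargs": {"plan": [[[0,0,0.2],0],[[0,0,0],0],[[0,0,0],0]]}}

```text
clock: 9.2
tcp_pos: [0.6419, -0.0094, 0.1224]
orientation: [-2.054, -2.376, 0.004]
contact_force: [-10.6, -0.8, 16.0]
grip_width: 0.0454
```

Request:
{"fn": "jog_arm", "kwargs": {"plan": [[[0,0,0],0],[[0,0,0],0],[[0,0,0],0],[[0,0,0],0],[[0,0,1.5],0],[[0,0,3],0],[[0,0,3],0],[[0,0,0],0],[[0,0,0],0]], "hand": 7.5}}

```text
clock: 10.1
tcp_pos: [0.6436, -0.0092, 0.1976]
orientation: [2.053, 2.375, 0.003]
contact_force: [-0.5, 0.6, -0.6]
grip_width: 0.0749
```

```bash
python3 - <<'E'
from rim import *
a=shot('wrist','w4')[:,:,::-1];b=shot('scene','s4')[:,:,::-1];o=get_obs();print(o['clock'],o['tcp_pos'],o['contact_force'],o['grip_width'])
for m in [(.623,.127),(.633,.058),(.643,-.011)]: print(refine('w4',m))
f=lambda im,x,y,w,h,W,H:cv2.resize(im[y:y+h,x:x+w],(W,H),interpolation=cv2.INTER_CUBIC)
cv2.imwrite('pics/crop4.png',np.hstack([f(a,120,0,400,480,400,480),f(b,320,210,80,96,400,480)]))
E
```

```text
10.2 [ 0.64249945 -0.00941001  0.19555875] [0.18101396 0.22219422 0.21024496] 0.07511651125722843
[5.6726 0.625  0.1215]
[7.24383e+01 6.33000e-01 5.80000e-02]
[ 3.63718e+01  6.43000e-01 -1.10000e-02]
```

View pics/crop4.png

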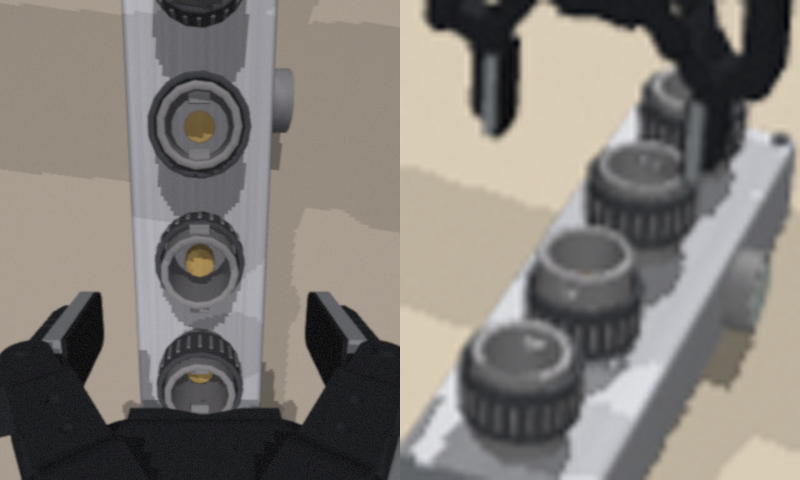

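Scene crop: C2's sleeve at (585,310) sits back with its collar exposed, so it has latched. Next is C1.

Request:
{"fn": "jog_arm", "kwargs": {"plan": [[[-0.35,2.26,0],0],[[-0.35,2.26,0],0],[[-0.35,2.26,0],0],[[0,0,0],0],[[0,0,-1.6],0],[[0,0,-1.6],0],[[0,0,-1.6],0],[[0,0,-1.6],0],[[0,0,0],0],[[0,0,0],0]]}}

```text
clock: 11.2
tcp_pos: [0.6322, 0.0583, 0.1311]
orientation: [-2.054, -2.376, 0.001]
contact_force: [0.3, 0.0, 1.0]
grip_width: 0.0751
```

Request:
{"fn": "jog_arm", "kwargs": {"plan": [[[0,0,0],0],[[0,0,0],0],[[0,0,0],0],[[0,0,0],0],[[0,0,0],0],[[0,0,0],0]], "hand": 3.5}}

```text
clock: 11.8
tcp_pos: [0.6319, 0.0585, 0.1328]
orientation: [-2.055, -2.376, 0.001]
contact_force: [-4.6, -0.2, 6.0]
grip_width: 0.0456
```

Request:
{"fn": "jog_arm", "kwargs": {"plan": [[[0,0,-0.3],0],[[0,0,-0.3],0],[[0,0,-0.3],0],[[0,0,-0.2],0],[[0,0,0],0],[[0,0,0],0],[[0,0,0],0]]}}

```text
clock: 12.5
tcp_pos: [0.632, 0.0586, 0.1233]
orientation: [2.055, 2.376, -0.002]
contact_force: [-13.6, -3.0, 22.5]
grip_width: 0.0457
```

Request:
{"fn": "jog_arm", "kwargs": {"plan": [[[0,0,0.1],0],[[0,0,0],0],[[0,0,0],0],[[0,0,0],0],[[0,0,2],0],[[0,0,3],0],[[0,0,2],0],[[-0.35,2.3,0],0],[[-0.35,2.3,0],0],[[-0.3,2.3,0],0],[[0,0,0],0],[[0,0,0],0]], "hand": 7.5}}

```text
clock: 13.7
tcp_pos: [0.6224, 0.1278, 0.1917]
orientation: [2.053, 2.378, -0.0]
contact_force: [-0.1, -1.2, 0.1]
grip_width: 0.0752
```

Request:
{"fn": "jog_arm", "kwargs": {"plan": [[[0,0,-2],0],[[0,0,-2],0],[[0,0,-2],0],[[0,0,0],0],[[0,0,0],0]]}}

```text
clock: 14.2
tcp_pos: [0.6227, 0.1264, 0.1318]
orientation: [-2.056, -2.375, 0.001]
contact_force: [-0.8, -0.2, 1.7]
grip_width: 0.0747
```

Request:
{"fn": "jog_arm", "kwargs": {"plan": [[[0,0,0],0],[[0,0,0],0],[[0,0,0],0],[[0,0,0],0],[[0,0,0],0],[[0,0,0],0]], "hand": 3.5}}

```text
clock: 14.8
tcp_pos: [0.622, 0.1273, 0.1329]
orientation: [2.055, 2.376, -0.001]
contact_force: [-4.6, -0.5, 5.1]
grip_width: 0.0454
```

Request:
{"fn": "jog_arm", "kwargs": {"plan": [[[0,0,-0.3],0],[[0,0,-0.3],0],[[0,0,-0.3],0],[[0,0,-0.2],0],[[0,0,0],0],[[0,0,0],0],[[0,0,0],0]]}}

```text
clock: 15.5
tcp_pos: [0.622, 0.1274, 0.1237]
orientation: [2.054, 2.376, -0.003]
contact_force: [-12.4, -4.9, 24.1]
grip_width: 0.0455
```

Request:
{"fn": "jog_arm", "kwargs": {"plan": [[[0,0,0.1],0],[[0,0,0],0],[[0,0,0],0],[[0,0,0],0],[[0,0,2],0],[[0,0,4],0],[[0,0,4],0],[[-2,-1,4],0],[[-4,-1,0],0],[[-4,-1,0],0],[[0,0,0],0],[[0,0,0],0]], "hand": 6}}

```text
clock: 16.7
tcp_pos: [0.5222, 0.0972, 0.2621]
orientation: [2.054, 2.376, 0.0]
contact_force: [0.4, 0.8, -0.3]
grip_width: 0.06
```

```bash
python3 - <<'E'
from h import *
a=shot('wrist','w5')[:,:,::-1];b=shot('scene','s5')[:,:,::-1];o=get_obs();print(o['clock'],o['tcp_pos'],o['contact_force'],o['grip_width'])
f=lambda im,x,y,w,h,W,H:cv2.resize(im[y:y+h,x:x+w],(W,H),interpolation=cv2.INTER_CUBIC)
cv2.imwrite('pics/crop5.png',np.hstack([f(a,120,0,400,480,400,480),f(b,320,210,80,96,400,480)]))
E
```

```text
16.8 [0.52363445 0.09778754 0.26218859] [0.1896772  0.63973267 0.4119479 ] 0.060028606860391236
```

View pics/crop5.png

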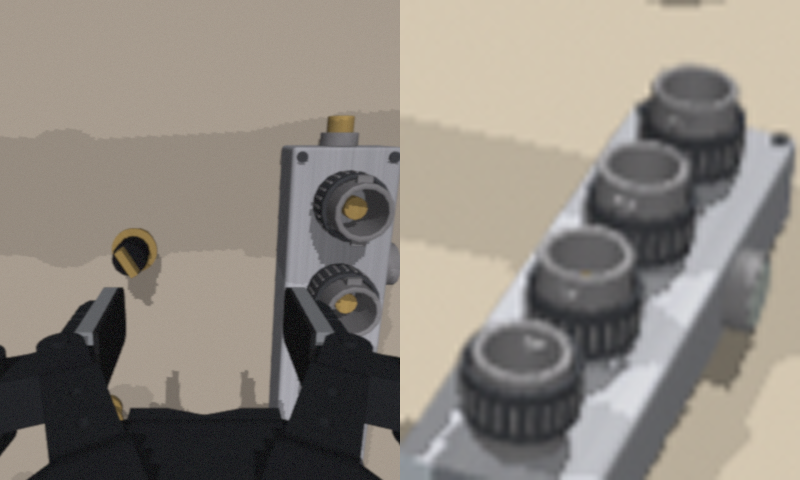

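C0 to C2 are all latched back. Nozzle_b has its shoulder centre at crop (135,250) and its fan tip at (124,260).

```bash
cat > noz.py <<'E'
from h import *
def noz(name,guess,rng=.012,z=.025):
    h=cv2.cvtColor(cv2.imread(f'pics/{name}.png'),cv2.COLOR_BGR2HSV);K,p,Rm=cal(name)
    s=cv2.GaussianBlur(h[:,:,1],(0,0),1).astype(np.float32);v=cv2.GaussianBlur(h[:,:,2],(0,0),1).astype(np.float32)
    brass=np.where((s>110)|(v<45),1,0).astype(np.float32);brass=cv2.GaussianBlur(brass,(0,0),.8)
    t=np.linspace(0,2*np.pi,72,endpoint=False)
    # only the part of the rim on the camera's side is unhidden by nothing; use all, robustly
    def samp(c,r):
        X=np.stack([c[0]+r*np.cos(t),c[1]+r*np.sin(t),0*t+z],1);q=(X-p)@Rm@K.T;q=(q[:,:2]/q[:,2:]).astype(np.float32)
        return cv2.remap(brass,q[:,0][None],q[:,1][None],cv2.INTER_LINEAR)[0]
    L=[]
    for dx in np.arange(-rng,rng+1e-6,.0005):
        for dy in np.arange(-rng,rng+1e-6,.0005):
            c=(guess[0]+dx,guess[1]+dy); L.append((np.mean(samp(c,.0175)-samp(c,.0205)),*c))
    L.sort(reverse=True); return np.round(L[0],4),np.round(np.mean(L[:5],0),4)
E
python3 - <<'E'
from noz import *
print(atz('w5',255,250,.025),atz('w5',245,262,.060)); print(noz('w5',atz('w5',255,250,.025)))
for g in[(.472,.062),(.4586,-.109)]: print('w1',noz('w1',g))
E
```

```text
[0.47201383 0.06147885 0.025     ] [0.47048909 0.06272813 0.06      ]
(array([0.572 , 0.471 , 0.0595]), array([0.5651, 0.4706, 0.0598]))
w1 (array([0.4111, 0.469 , 0.061 ]), array([0.4067, 0.4692, 0.0609]))
w1 (array([ 0.4671,  0.4586, -0.109 ]), array([ 0.4646,  0.4587, -0.1092]))
```

Request:
{"fn": "jog_arm", "kwargs": {"plan": [[[-1.1,-2.6,-1.5],0],[[-1.1,-2.6,-1.5],0],[[-1.1,-2.6,-1.5],0],[[-1,-2.5,-1.5],0],[[0,0,0],0],[[0,0,0],0],[[0,0,0],0]]}}

```text
clock: 17.5
tcp_pos: [0.481, -0.0042, 0.2024]
orientation: [2.053, 2.377, 0.003]
contact_force: [0.3, -0.6, 1.0]
grip_width: 0.0597
```

```bash
python3 - <<'E'
from noz import *
shot('wrist','w6');o=get_obs();print(o['tcp_pos'],cal('w6')[1],proj('w6',(.471,.0605,.025)));print(noz('w6',(.471,.0605)))
h=cv2.cvtColor(cv2.imread('pics/w6.png'),cv2.COLOR_BGR2HSV);u,v=proj('w6',(.471,.0605,.025)).astype(int)
w=h[v-60:v+60,u-60:u+60].astype(int);m=(w[...,1]>110)|(w[...,2]<45);n,l,st,ce=cv2.connectedComponentsWithStats(m.astype(np.uint8));
for i in range(1,n):
    if st[i,4]>200: print(st[i],ce[i]+[u-60,v-60],atz('w6',st[i,0]+st[i,2]/2+u-60.5,st[i,1]+st[i,3]/2+v-60.5,.025))
E
```

```text
[ 0.4807859  -0.00410399  0.20249509] [0.47266991 0.06031071 0.2731364 ] [320.5417174  131.76642337]
(array([0.6303, 0.471 , 0.061 ]), array([0.6169, 0.4709, 0.0613]))
[  31   29   59   61 2637] [320.55593477 130.12286689] [0.47052483 0.06147906 0.025     ]
```

Request:
{"fn": "jog_arm", "kwargs": {"plan": [[[-0.5,3.25,-1],0],[[-0.5,3.25,-1],0],[[0,0,0],0],[[0,0,-2],0],[[0,0,-2],0],[[0,0,-2],0],[[0,0,-2.2],0],[[0,0,0],0],[[0,0,0],0],[[0,0,0],0]]}}

```text
clock: 18.55
tcp_pos: [0.4704, 0.0599, 0.101]
orientation: [2.054, 2.376, 0.003]
contact_force: [0.0, -0.1, 0.7]
grip_width: 0.0601
```

Request:
{"fn": "jog_arm", "kwargs": {"plan": [[[0,0,0],0],[[0,0,0],0],[[0,0,0],0],[[0,0,0],0],[[0,0,0],0],[[0,0,0],0]], "hand": 1.8, "grip_force": 50}}

```text
clock: 19.15
tcp_pos: [0.4699, 0.0595, 0.1008]
orientation: [2.054, 2.376, 0.001]
contact_force: [-0.7, -0.4, 6.5]
grip_width: 0.0246
```

Request:
{"fn": "jog_arm", "kwargs": {"plan": [[[0,0,3],0],[[0,0,4],0],[[0,0,4.5],0],[[3,1.3,0],0],[[3,1.3,0],0],[[3,1.3,0],0],[[3,1.3,0],0],[[3.2,1.4,0],0],[[0,0,0],0],[[0,0,0],0],[[0,0,0],0],[[0,0,0],0]]}}

```text
clock: 20.35
tcp_pos: [0.6206, 0.1248, 0.2149]
orientation: [2.055, 2.376, -0.002]
contact_force: [-0.2, -0.9, -0.9]
grip_width: 0.0245
```

```bash
python3 - <<'E'
from h import *
a=shot('wrist','w7')[:,:,::-1];b=shot('scene','s7')[:,:,::-1];c=shot('side','d7')[:,:,::-1];o=get_obs();print(o['clock'],o['tcp_pos'],o['contact_force'],o['grip_width'])
f=lambda im,x,y,w,h,W,H:cv2.resize(im[y:y+h,x:x+w],(W,H),interpolation=cv2.INTER_CUBIC)
cv2.imwrite('pics/crop7.png',np.hstack([f(a,220,200,200,280,286,400),f(b,345,185,64,100,256,400),f(c,230,190,64,100,256,400)]))
E
```

```text
20.5 [0.62101223 0.12503841 0.21509984] [ 0.53028621  0.39839633 -1.05077073] 0.024099737243026748
```

View pics/crop7.png

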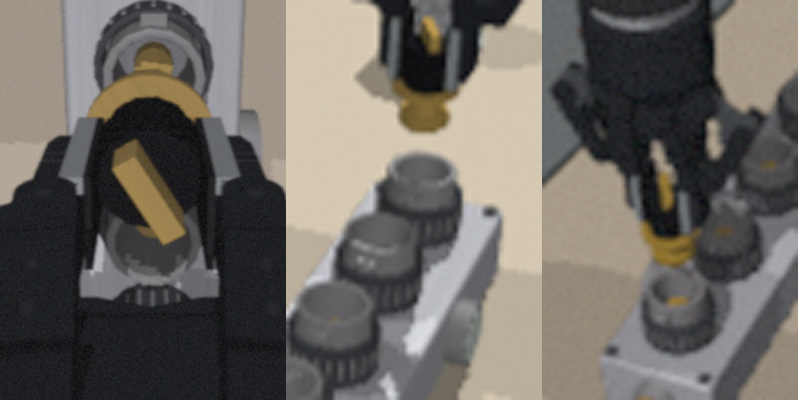

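The held nozzle hangs upright above C0, which shows at wrist (150,50) and scene (424,170).

```bash
python3 - <<'E'
from rim import *
p=atz('w7',220+150/1.43,200+70/1.43,.1393);print('shoulder +y edge',p, 'centre y',p[1]-.0185)
l=atz('w7',220+88/1.43,200+110/1.43,.1393);r=atz('w7',220+212/1.43,200+110/1.43,.1393);print('x mid',(l+r)/2,r-l)
print('C0 w7',refine('w7',(.6225,.127),rng=.005),'w5',refine('w5',(.6225,.127),rng=.006))
print(proj('w7',(.6225,.1273,.085)))
E
```

```text
shoulder +y edge [0.61911782 0.14607312 0.1393    ] centre y 0.1275731235772646
x mid [0.62079014 0.13464985 0.1393    ] [0.0339327  0.00496046 0.        ]
C0 w7 [27.7975  0.623   0.1275] w5 [29.357   0.624   0.1275]
[325.91959472 253.91927359]
```

Request:
{"fn": "jog_arm", "kwargs": {"plan": [[[0.1,0,-1],0],[[0,0,-1],0],[[0,0,-0.8],0],[[0,0,-0.5],0],[[0,0,-0.5],0],[[0,0,0],0],[[0,0,0],0]]}}

```text
clock: 21.2
tcp_pos: [0.6225, 0.1256, 0.1769]
orientation: [-2.055, -2.377, -0.0]
contact_force: [0.8, -0.5, -1.2]
grip_width: 0.0242
```

Request:
{"fn": "jog_arm", "kwargs": {"plan": [[[0,0,-0.4],0],[[0,0,-0.3],0],[[0,0,-0.2],0],[[0,0,-0.2],0],[[0,0,-0.2],0],[[0,0,-0.2],0],[[0,0,0],0],[[0,0,0],0],[[0,0,0],0]]}}

```text
clock: 22.1
tcp_pos: [0.6224, 0.1255, 0.1638]
orientation: [2.054, 2.376, -0.001]
contact_force: [-6.6, -2.9, 15.1]
grip_width: 0.0242
```

Home depth reached (z .1638, as predicted, with 15 N). Release, then measure nozzle_a.

Request:
{"fn": "jog_arm", "kwargs": {"plan": [[[0,0,0],0],[[0,0,0],0],[[0,0,0],0],[[0,0,3],0],[[0,0,4],0],[[-1.9,-3.8,0],0],[[-1.9,-3.8,0],0],[[-1.9,-3.8,0],0],[[-1.9,-3.8,0],0],[[-1.9,-3.8,0],0],[[-1.9,-3.8,0],0],[[-1.9,-3.8,-1],0]], "hand": 6}}

```text
clock: 23.3
tcp_pos: [0.4893, -0.142, 0.2227]
orientation: [2.053, 2.375, 0.002]
contact_force: [1.1, -1.8, 0.7]
grip_width: 0.0602
```

Request:
{"fn": "jog_arm", "kwargs": {"plan": [[[-1.9,-3.4,-1],0],[[0,0,-1],0],[[0,0,0],0],[[0,0,0],0],[[0,0,0],0]]}}

```text
clock: 23.8
tcp_pos: [0.4715, -0.1731, 0.2024]
orientation: [2.051, 2.379, 0.002]
contact_force: [0.5, 0.1, 0.4]
grip_width: 0.0601
```

```bash
python3 - <<'E'
from noz import *
a=shot('wrist','w8')[:,:,::-1];b=shot('scene','s8')[:,:,::-1];o=get_obs();print(o['clock'],o['tcp_pos'],o['contact_force'],o['grip_width'])
print(noz('w8',(.4586,-.109)))
f=lambda im,x,y,w,h,W,H:cv2.resize(im[y:y+h,x:x+w],(W,H),interpolation=cv2.INTER_CUBIC)
cv2.imwrite('pics/crop8.png',np.hstack([f(a,0,0,640,480,480,360),f(b,325,200,80,90,320,360)]))
E
```

```text
23.9 [ 0.47134199 -0.1733504   0.20239246] [-0.1120453   1.08557803  0.33162894] 0.05979918722552645
(array([ 0.6287,  0.4586, -0.108 ]), array([ 0.6128,  0.4588, -0.1079]))
```

View pics/crop8.png

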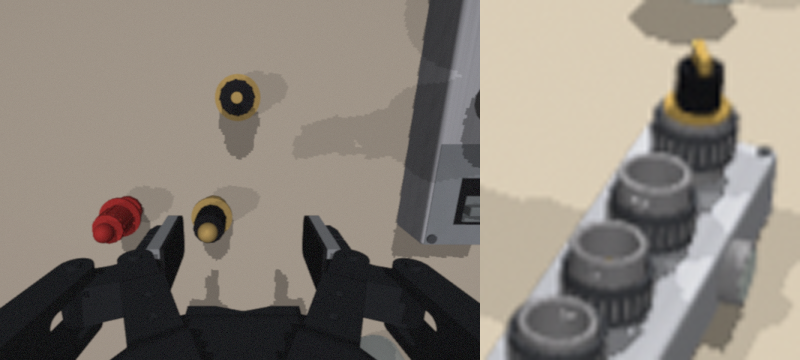

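Nozzle_b sits home and C0's sleeve is forward again. Nozzle_a (thin tip) stands at wrist (316,129), which is (.4587,-.108). Now to grasp it.

Request:
{"fn": "jog_arm", "kwargs": {"plan": [[[-0.65,3.3,-1],0],[[-0.65,3.35,-1],0],[[0,0,0],0],[[0,0,-2],0],[[0,0,-2],0],[[0,0,-2],0],[[0,0,-2.1],0],[[0,0,0],0],[[0,0,0],0],[[0,0,0],0]]}}

```text
clock: 24.9
tcp_pos: [0.4583, -0.108, 0.102]
orientation: [2.054, 2.375, 0.001]
contact_force: [0.6, -0.1, -0.4]
grip_width: 0.06
```

Request:
{"fn": "jog_arm", "kwargs": {"plan": [[[0,0,0],0],[[0,0,0],0],[[0,0,0],0],[[0,0,0],0],[[0,0,0],0],[[0,0,0],0]], "hand": 1.8}}

```text
clock: 25.5
tcp_pos: [0.4578, -0.1081, 0.1017]
orientation: [2.054, 2.375, 0.0]
contact_force: [-1.6, 1.0, 7.0]
grip_width: 0.0243
```

Request:
{"fn": "jog_arm", "kwargs": {"plan": [[[0,0,3],0],[[0,0,4],0],[[0,0,4.3],0],[[2.9,2.75,0],0],[[2.9,2.75,0],0],[[2.9,2.75,0],0],[[2.9,2.75,0],0],[[2.9,2.75,0],0],[[2.9,2.75,0],0],[[0,0,0],0],[[0,0,0],0],[[0,0,0],0]]}}

```text
clock: 26.7
tcp_pos: [0.6306, 0.0557, 0.2135]
orientation: [-2.056, -2.375, 0.003]
contact_force: [-0.1, -0.4, -1.4]
grip_width: 0.0241
```

```bash
python3 - <<'E'
from rim import *
a=shot('wrist','w9');o=get_obs();print(o['clock'],o['tcp_pos'],o['contact_force'],o['grip_width'])
# compare shoulder arc with w7: topmost brass pixel near column 325, row profile
for n in('w7','w9'):
    h=cv2.cvtColor(cv2.imread(f'pics/{n}.png'),cv2.COLOR_BGR2HSV).astype(int);m=(h[...,1]>110)&(h[...,2]>60)
    s=np.where(m[230:300,300:350].any(1))[0]+230
    for r in(262,268,274): c=np.where(m[r,260:390])[0]+260; print(n,r,c.min() if len(c) else 0,c.max() if len(c) else 0)
    for c in(305,315,325,335,345): print(n,c,np.where(m[215:300,c])[0][:40]+215)
E
```

```text
26.75 [0.63062899 0.05542634 0.21364825] [ 0.00827266 -0.85026649 -1.44073834] 0.02403982643633707
w7 262 295 353
w7 268 289 359
w7 274 285 363
w7 305 [255 256 257 258 259 260 261 262 263 264 265 266 267 268 269 270 271 272
 273]
w7 315 [241 242 243 244 245 246 247 248 249 250 251 252 253 254 255 256 257 258
 259 260 261 262 263 264 265 266 267 268 298 299]
w7 325 [231 232 233 234 235 236 237 238 239 240 241 242 243 244 245 246 247 248
 249 250 251 252 253 254 255 256 257 258 259 260 261 262 263 264 265 266
 267 268]
w7 335 [235 236 237 238 239 240 241 242 243 244 245 246 247 248 249 250 251 252
 253 254 255 256 257 258 259 260 261 262 263 264 265 266 267 268 269 270]
w7 345 [256 257 258 259 260 261 262 263 264 265 266 267 268 269 270 271 272 273
 274 275]
w9 262 298 350
w9 268 291 356
w9 274 287 361
w9 305 [257 258 259 260 261 262 263 264 265 266 267 268 269 270 271 272 273 274
 275]
w9 315 [243 244 245 246 247 248 249 250 253 254 255 256 257 258 259 260 261 262
 263 264 265 266 267 268 269 270 271 272]
w9 325 [232 233 234 235 236 237 238 239 240 241 242 243 244 245 246 247 248 249
 250 251 252 253 254 255 256 257 258 259 260 261 262 263 264 265 266 267
 268 269 270 271]
w9 335 [236 237 238 239 240 241 242 243 244 245 246 247 248 249 250 251 252 253
 254 255 256 257 258 259 260 261 262 263 264 265 266 267 268 269 270 271
 272]
w9 345 [259 260 261 262 263 264 265 266 267 268 269 270 271 272 273 274 275 276
 277 278]
```

Request:
{"fn": "jog_arm", "kwargs": {"plan": [[[0.15,0.2,-0.5],0],[[0,0,-1],0],[[0,0,-0.8],0],[[0,0,-0.5],0],[[0,0,-0.5],0],[[0,0,-0.3],0],[[0,0,0],0],[[0,0,0],0]]}}

```text
clock: 27.55
tcp_pos: [0.633, 0.059, 0.178]
orientation: [2.055, 2.376, -0.0]
contact_force: [-1.1, -0.7, -1.5]
grip_width: 0.0241
```

Request:
{"fn": "jog_arm", "kwargs": {"plan": [[[-0.05,-0.1,-0.4],0],[[0,0,-0.3],0],[[0,0,-0.2],0],[[0,0,-0.2],0],[[0,0,-0.2],0],[[0,0,-0.2],0],[[0,0,0],0],[[0,0,0],0],[[0,0,0],0]]}}

```text
clock: 28.45
tcp_pos: [0.6324, 0.0582, 0.1648]
orientation: [2.054, 2.376, -0.0]
contact_force: [-6.7, -1.4, 15.1]
grip_width: 0.0243
```

Also home (z .1648, 15 N). Release, then measure the ball nozzle.

Request:
{"fn": "jog_arm", "kwargs": {"plan": [[[0,0,0],0],[[0,0,0],0],[[0,0,0],0],[[0,0,3],0],[[0,0,4],0],[[-1.95,-3.7,0],0],[[-1.95,-3.7,0],0],[[-1.95,-3.7,0],0],[[-1.95,-3.7,0],0],[[-1.95,-3.7,0],0],[[-1.95,-3.7,0],0],[[-1.95,-3.7,-1],0]], "hand": 6}}

```text
clock: 29.65
tcp_pos: [0.4958, -0.2025, 0.2238]
orientation: [2.053, 2.375, 0.002]
contact_force: [1.3, -0.8, -0.7]
grip_width: 0.0599
```

Request:
{"fn": "jog_arm", "kwargs": {"plan": [[[-1.95,-3.7,-1],0],[[-1.9,-3.7,-1],0],[[0,0,0],0],[[0,0,0],0],[[0,0,0],0]]}}

```text
clock: 30.15
tcp_pos: [0.4583, -0.2739, 0.2031]
orientation: [2.053, 2.378, 0.002]
contact_force: [0.7, 1.0, -1.1]
grip_width: 0.06
```

```bash
python3 - <<'E'
from noz import *
a=shot('wrist','w10')[:,:,::-1];b=shot('scene','s10')[:,:,::-1];o=get_obs();print(o['clock'],o['tcp_pos'],o['contact_force'],o['grip_width'])
print(noz('w10',(.448,-.2115)))
f=lambda im,x,y,w,h,W,H:cv2.resize(im[y:y+h,x:x+w],(W,H),interpolation=cv2.INTER_CUBIC)
cv2.imwrite('pics/crop10.png',np.hstack([f(a,0,0,640,480,480,360),f(b,325,200,80,90,320,360)]))
E
```

```text
30.25 [ 0.4584711  -0.27356353  0.20322467] [-0.26187059  0.46231393  0.49020572] 0.06001549650989527
(array([ 0.6172,  0.4505, -0.214 ]), array([ 0.6021,  0.4504, -0.2142]))
```

View pics/crop10.png

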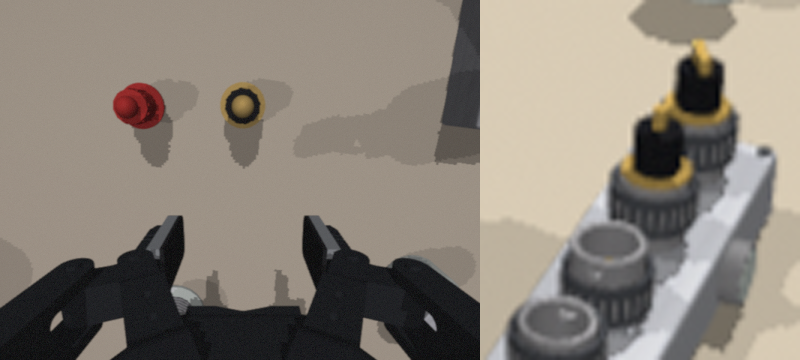

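C1 is locked with its sleeve forward. The black-and-brass ball nozzle_d is at wrist (322,140) and the red look-alike at (185,140). I grasp the brass one at (.4505,-.214).

Request:
{"fn": "jog_arm", "kwargs": {"plan": [[[-0.4,3,-1],0],[[-0.45,3.05,-1],0],[[0,0,0],0],[[0,0,-2],0],[[0,0,-2],0],[[0,0,-2],0],[[0,0,-2.2],0],[[0,0,0],0],[[0,0,0],0],[[0,0,0],0]], "hand": 5}}

```text
clock: 31.25
tcp_pos: [0.4499, -0.2145, 0.102]
orientation: [2.053, 2.376, 0.001]
contact_force: [0.2, 0.4, 0.3]
grip_width: 0.0498
```

Request:
{"fn": "jog_arm", "kwargs": {"plan": [[[0,0,0],0],[[0,0,0],0],[[0,0,0],0],[[0,0,0],0],[[0,0,0],0],[[0,0,0],0]], "hand": 1.8}}

```text
clock: 31.85
tcp_pos: [0.4495, -0.2148, 0.102]
orientation: [2.054, 2.375, 0.0]
contact_force: [-2.1, 0.1, 5.6]
grip_width: 0.0242
```

Request:
{"fn": "jog_arm", "kwargs": {"plan": [[[0,0,3],0],[[0,0,4],0],[[0,0,4.3],0],[[3.2,3.4,0],0],[[3.2,3.4,0],0],[[3.2,3.4,0],0],[[3.2,3.4,0],0],[[3.2,3.4,0],0],[[3.2,3.2,0],0],[[0,0,0],0],[[0,0,0],0],[[0,0,0],0]]}}

```text
clock: 33.05
tcp_pos: [0.6401, -0.0139, 0.2136]
orientation: [-2.056, -2.375, 0.003]
contact_force: [-0.0, -0.1, -1.5]
grip_width: 0.0244
```

```bash
python3 - <<'E'
from rim import *
a=shot('wrist','w11');o=get_obs();print(o['clock'],o['tcp_pos'],o['contact_force'],o['grip_width'])
for n in('w7','w9','w11'):
    h=cv2.cvtColor(cv2.imread(f'pics/{n}.png'),cv2.COLOR_BGR2HSV).astype(int);m=(h[...,1]>110)&(h[...,2]>60)
    print(n,[(int(c.min()),int(c.max())) for r in(262,268,274) for c in [np.where(m[r,260:390])[0]+260]])
E
```

```text
33.1 [ 0.64009439 -0.01433215  0.21374122] [-1.59686355 -0.29318137 -0.99516778] 0.02403532832156884
w7 [(295, 353), (289, 359), (285, 363)]
w9 [(298, 350), (291, 356), (287, 361)]
w11 [(297, 351), (291, 357), (286, 361)]
```

Request:
{"fn": "jog_arm", "kwargs": {"plan": [[[0.12,0.1,-0.5],0],[[0,0,-1],0],[[0,0,-0.8],0],[[0,0,-0.5],0],[[0,0,-0.5],0],[[0,0,-0.3],0],[[0,0,0],0],[[0,0,0],0]]}}

```text
clock: 33.9
tcp_pos: [0.6423, -0.0114, 0.1781]
orientation: [2.054, 2.377, 0.0]
contact_force: [0.8, -0.2, -1.0]
grip_width: 0.0245
```

Request:
{"fn": "jog_arm", "kwargs": {"plan": [[[0,0,-0.4],0],[[0,0,-0.3],0],[[0,0,-0.2],0],[[0,0,-0.2],0],[[0,0,-0.2],0],[[0,0,-0.2],0],[[0,0,0],0],[[0,0,0],0],[[0,0,0],0]]}}

```text
clock: 34.8
tcp_pos: [0.6421, -0.0114, 0.165]
orientation: [2.054, 2.376, -0.001]
contact_force: [-7.7, -1.8, 16.7]
grip_width: 0.024
```

Request:
{"fn": "jog_arm", "kwargs": {"plan": [[[0,0,0],0],[[0,0,0],0],[[0,0,0],0],[[0,0,3],0],[[0,0,4],0],[[0.5,-3.6,0],0],[[0.5,-3.6,0],0],[[0.5,-3.6,0],0],[[0.5,-3.6,0],0],[[0.5,-3.6,0],0],[[0,0,0],0]], "hand": 6}}

```text
clock: 35.9
tcp_pos: [0.6665, -0.1997, 0.2318]
orientation: [2.064, 2.365, -0.006]
contact_force: [-0.2, -0.2, -0.7]
grip_width: 0.0597
```

Request:
{"fn": "jog_arm", "kwargs": {"plan": [[[0,0,-2],0],[[0,0,-2],0],[[0,0,0],0],[[0,0,0],0],[[0,0,0],0],[[0,0,0],0],[[0,0,0],0]], "hand": 0}}

```text
clock: 36.6
tcp_pos: [0.6675, -0.1915, 0.1939]
orientation: [2.054, 2.376, 0.001]
contact_force: [0.9, 0.3, 0.4]
grip_width: 0.0002
```

```bash
python3 - <<'E'
from h import *
b=shot('scene','s12')[:,:,::-1];a=shot('side','d12')[:,:,::-1];o=get_obs();print(o['clock'],o['tcp_pos'],o['contact_force'],o['grip_width'])
f=lambda im,x,y,w,h,W,H:cv2.resize(im[y:y+h,x:x+w],(W,H),interpolation=cv2.INTER_CUBIC)
cv2.imwrite('pics/crop12.png',np.hstack([f(a,235,190,100,120,400,480),f(b,300,200,100,120,400,480)]))
E
```

```text
36.7 [ 0.66732977 -0.19150806  0.1934604 ] [-0.92317151  0.07264563 -0.5465692 ] 0.00017374277389129044
```

View pics/crop12.png

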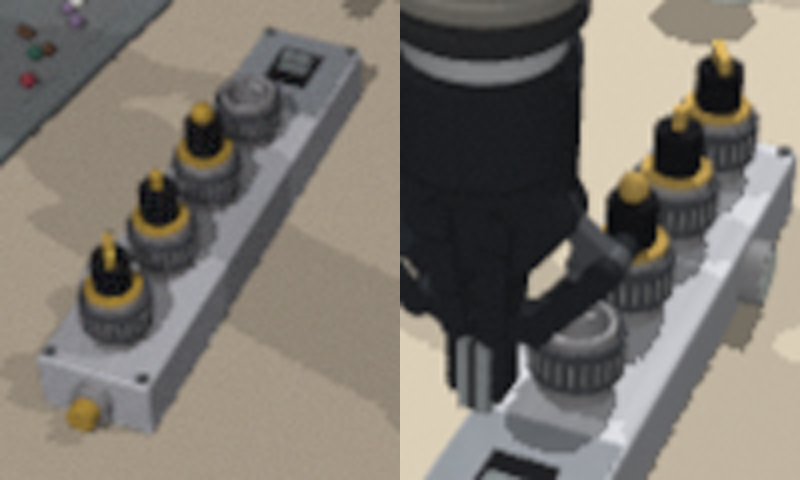

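All three nozzles are seated with sleeves forward, and C3 is untouched and forward. Now I switch the air on.

Request:
{"fn": "jog_arm", "kwargs": {"plan": [[[0,0,-2],0],[[0,0,-2],0],[[0,0,-2],0],[[0,0,-1.4],0],[[0,0,0],0],[[0,0,0],0],[[0,0,0],0]]}}

```text
clock: 37.4
tcp_pos: [0.6672, -0.1915, 0.1191]
orientation: [2.055, 2.376, 0.0]
contact_force: [0.4, 0.0, -0.2]
grip_width: 0.0005
```

Request:
{"fn": "jog_arm", "kwargs": {"plan": [[[-0.05,0.4,0],0],[[-0.05,0.4,0],0],[[-0.06,0.4,0],0],[[-0.06,0.4,0],0],[[-0.06,0.4,0],0],[[-0.03,0.2,0],0],[[0,0,0],0],[[0,0,0],0]]}}

```text
clock: 38.2
tcp_pos: [0.6643, -0.1689, 0.1192]
orientation: [-2.054, -2.377, -0.001]
contact_force: [-0.1, 0.0, 4.8]
grip_width: 0.0
```

Request:
{"fn": "jog_arm", "kwargs": {"plan": [[[0,0,0.2],0],[[0.05,-0.4,0.3],0],[[0,0,2],0],[[0,0,4],0],[[0,0,4],0],[[-2,-3,3],0],[[-2,-3,3],0],[[-2,-3,0],0],[[-2,-3,0],0],[[0,0,0],0],[[0,0,0],0]]}}

```text
clock: 39.3
tcp_pos: [0.5835, -0.295, 0.2836]
orientation: [-2.058, -2.373, 0.001]
contact_force: [0.6, 0.3, 0.1]
grip_width: 0.0003
```

```bash
python3 - <<'E'
from h import *
b=shot('scene','s13')[:,:,::-1];a=shot('side','d13')[:,:,::-1];o=get_obs();print(o['clock'],o['tcp_pos'],o['contact_force'])
f=lambda im,x,y,w,h,W,H:cv2.resize(im[y:y+h,x:x+w],(W,H),interpolation=cv2.INTER_CUBIC)
cv2.imwrite('pics/crop13.png',np.vstack([np.hstack([f(a,235,190,100,100,380,380),f(b,295,230,110,115,400,380)]),f(b,0,0,640,480,267,200)[:, :].repeat(1,0) if 0 else cv2.copyMakeBorder(f(b,0,150,640,280,480,210),0,0,0,300,cv2.BORDER_CONSTANT)]))
E
```

```text
39.4 [ 0.58492851 -0.29242056  0.28376729] [ 0.9215254   0.87760803 -0.56946484]
```

View pics/crop13.png

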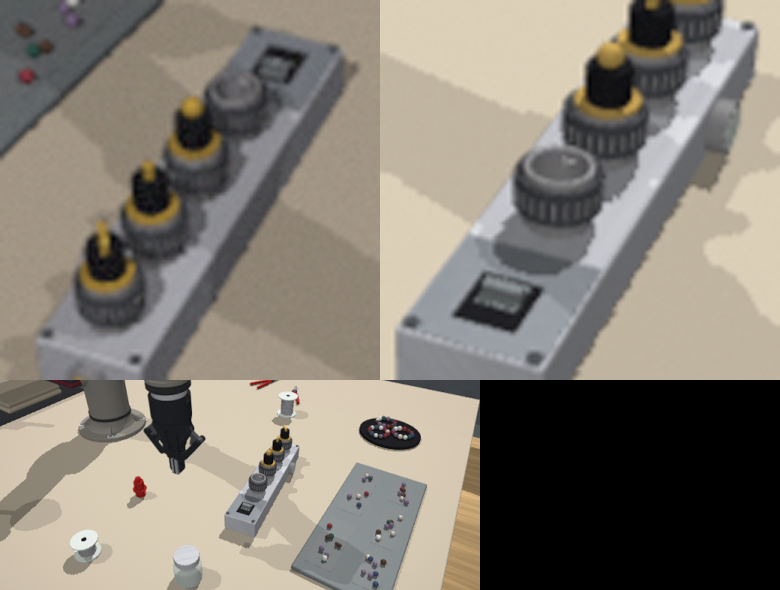

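Nozzles are in, and the spools, jar and red item are undisturbed. The ridge seems to be at the coupler end, so I'll check it numerically against the earlier on and off frames.

```bash
python3 - <<'E'
import cv2,numpy as np
g=lambda n:cv2.imread(f'pics/{n}.png',0)[311:333,312:344].astype(float)
for n in('scene0','s2','s3','s4','s8'): print(n,np.abs(g('s13')-g(n)).mean(), np.corrcoef(g('s13').ravel(),g(n).ravel())[0,1])
E
```

```text
scene0 8.700284090909092 0.9905812680122078
s2 11.909090909090908 0.916993024798745
s3 45.48011363636363 0.612447729060988
s4 45.45170454545455 0.6124672057125651
s8 16.582386363636363 0.7592907523834971
```

The patch matches the starting "on" frame (correlation 0.99, against 0.61–0.76 for the off frames).

```bash
python3 -c "
from bench import *
print(hand_in())"
```

```text
the job is handed in; nothing more can be done
None
```

The job is handed in, and my last checks showed everything as asked; `hand_in()` gives no verdict. I slid the air switch off and drew back the sleeves on couplers 0, 1 and 2. I then fitted the three nozzles that were there: fan tip in coupler 0, thin tip in coupler 1, brass ball tip in coupler 2. Nozzle_c was absent. Last, I slid the switch back on. The clock stood at 39.4 s.

- **Nozzles:** each stopped at the expected home depth to within about 0.5 mm, under about 15 N. The last pictures show all four sleeves forward.
- **Switch:** it matches the starting "on" picture at 0.99 correlation, against 0.61–0.76 for the "off" pictures.
- **Left alone:** the spools, bead jar and red look-alike look undisturbed in the last picture.
- **Disagreements:** camera and grip positions of the couplers differed by about 1 mm. The first two-view mouth heights read about 6 mm low. Neither showed up as trouble when inserting.

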